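Stack the eccentric discs on a bead mill's agitator shaft

ROBOT

A 7-joint arm with a two-finger parallel gripper is mounted at the origin on the work surface. World frame = base frame: x ahead of the robot, y to its left, z up, the work surface at z = 0. Lengths are in m, angles in rad, forces in N, time in s.
With the tool pointing down it reaches from about 0.4 to 0.85 m from the base axis. Payload 4.4 kg.
Tool frame: the origin (TCP) lies midway between the tips of the shut fingers; the grasp point (between the pads) lies 19 mm behind it (pinch_z is the distance from the TCP to the grasp point, in m); z points along the fingers, x is the direction in which the jaws open and shut, and the axes are right-handed (so a half turn about z gives the same grasp; the last joint's range is limited). The gripper opens to 94 mm and grips with 3 to 60 N. Pads are 16 mm wide; open, the fingers measure 119 mm over their backs; the gripper's body (75 mm by 177 mm) begins 78 mm behind the grasp point.
Start: joints at [-1.236, 0.628, 0.038, 1.517, -0.027, 0.996, -0.02], TCP at [0.254, 0.599, 0.205] pointing down, gripper open.
Joint ranges: [-3.06, 3.06], [-0.37, 2.12], [-1.25, 1.32], [0.18, 2.47], [-1.1, 4.24], [0.23, 1.98], [-2.94, 2.94]. Speed limits (rad/s): [2.57, 2.57, 3.14, 3.14, 3.14, 3.14, 3.14].

INTERFACE

Orientations are given as a rotation vector (axis times angle).
In Python, from rig import * gives the robot as it stands. Calls block until the motion is done:
- movep(position, orientation): joint-space move of the TCP to a pose.
- line_to(position, ori=None, max_speed=0.15): straight line of the TCP; ori=None keeps the orientation; max_speed is the mean speed in m/s.
- set_joints(angles): joint-space move.
- grip(opening): finger opening in m; the grip force is fixed at half the most; returns when the fingers have stopped.
- pause(seconds).
- ik(position, orientation): joint angles nearest the present ones, or None.
- capture(name): name is "side" or "top"; returns a dict with "frame" (400x640x3 uint8, red, green, blue), "fx", "fy", "cx", "cy" (pixels), "xyz" and "attitude" of the camera in the world. Camera axes: x right, y up, looking along -z (the intrinsics and any distortion apply to the point x, -y, -z); pixel columns grow to the right and rows downward; lengths in m; the calibration is good to about 2 mm. A picture is of the moment at which its call begins. There is no depth.
A pose or a line that the arm cannot do raises MotionError and nothing moves.
- close_job(): hands the job in, once; it reports no verdict.
Readings, each from a call of its own:
- current_t(): time.
- current_joints(): joint angles.
- current_joint_velocities(): joint speeds.
- current_effort(): joint torques, N m.
- current_tool_pos(): TCP position.
- current_ee_rot(): TCP orientation.
- current_force(): force on the tool from outside, world axes, zero at the start.
- current_torque(): the same for the moment, N m.
- current_finger_gap(): finger opening in m.
Only numpy, scipy, OpenCV 4.12 (cv2) and the standard library are available. Lean on these libraries where they do the work, as an engineer would, in place of code of your own. Each camera call takes 0.05 s, during which the arm holds its last target.

TASK

The cell mill's agitator is being put back together after cleaning: one off-centre disc is already on the upright splined shaft. Slide the two discs from the tray onto the shaft, boss upwards, one on top of the other, turning each so that its long lobe (black dot) points opposite to the lobe of the disc below it. Guide each disc gently down the splines until it sits fully home - do not let it drop down the shaft - and leave the fitted disc in its place and the dishes, flask and tube rack where they stand.

Things in the scene. Friction and masses are not known exactly. Their poses are not given: they have to be found in the camera images.
- shaft: upright steel shaft, fixed, on a blue 150 mm square plate and a 100 mm round flange. Origin on the shaft's axis at table height, z up. Six straight splines 7 mm wide, one along +x, the others every 60 degrees. Underside heights of the three stacked discs above this origin: 40 (fitted one), 68 and 96 mm
- shaft_seat (a point): centre of the 47 mm round shoulder on which the stack sits, on the shaft's axis 40 mm above table height. Splines run straight from here to 70 mm above: 36 mm over their tips, 28 mm core. A disc's bore clears them by about 1.6 mm all round, 5 degrees of turning play
- shaft_top (a point): centre of the shaft's blunt nose, on its axis 120 mm above table height; splines and core taper in over the last 10 mm below it, to about 20 mm across. The disc goes on wherever its x axis points along a spline
- disc_fitted: honey-coloured plastic disc already on the shaft, loose, resting on the seat, its x axis (long lobe) along the shaft's +x. Same shape, size and axes as disc_a
- disc_a: loose plastic disc, about 110 g, boss up in the tray. Round web 110 mm across, 8 mm thick, set off-centre; square boss 48 mm wide, 20 mm above the web (28 mm overall), sides along x and y. Origin: on the bore's axis at the underside, z towards the boss, x towards the long lobe, whose rim is 73 mm out (37 mm on the short side)
- disc_b: second loose disc in the tray, same as disc_a; either may go on first. Toothed bore right through web and boss: six teeth, tips on a 31 mm circle, six grooves 10 mm wide out to 39 mm, one groove along +x. Centre of mass about 13 mm from the axis towards the long lobe
- lobe_fitted (a point): point on the fitted disc's web, upper face, 70 mm from the bore's axis towards the tip of its long lobe; a black dot 9 mm across lies just inside it, 65 mm from the axis
- lobe_a (a point): the same point on disc_a: upper face of the web, 70 mm from the bore's axis towards the tip of its long lobe
- lobe_b (a point): the same point on disc_b: upper face of the web, 70 mm from the bore's axis towards the tip of its long lobe
- tray: white shallow tray, fixed, 340 x 172 mm, floor 3 mm thick, walls 20 mm high; the two loose discs lie in it, about 82 mm either side of its centre along its long (x) axis. Origin: centre of its underside
- petri_near: closed Petri dish with amber agar, loose bystander, 94 mm across, 16 mm high; origin under its centre
- petri_far: the same kind of Petri dish, loose bystander on the far side
- flask: stoppered conical flask, loose bystander, 86 mm across its foot, 172 mm high; origin under its centre
- tube_rack: steel rack with test tubes, loose bystander, 251 x 100 mm, 84 mm high, corks of the tubes at 158 mm; origin under its centre
There are look-alikes about, which are no part of the job. Leave any pink look-alike of the disc_a alone.

How it is judged:
On the way:
1. one of the two discs is fully home on top of the fitted disc, boss up, its lobe opposite to the fitted disc's lobe, and at rest (((horizontal distance between disc_a and shaft below 0.004 m and z of disc_a in the frame of shaft between 0.065 and 0.07 m and angle between disc_a's own z axis and vertical below 0.05 rad and x of lobe_a in the frame of disc_fitted below -0.066 m and linear speed of disc_a below 0.02 m/s) or (horizontal distance between disc_b and shaft below 0.004 m and z of disc_b in the frame of shaft between 0.065 and 0.07 m and angle between disc_b's own z axis and vertical below 0.05 rad and x of lobe_b in the frame of disc_fitted below -0.066 m and linear speed of disc_b below 0.02 m/s))), for 0.2 s.
At the end, for the whole second after the job is handed in: All three discs on the shaft, boss up, level, at rest: fitted disc on its seat as it was, the next at 68 mm with lobe opposite to it, the last at 96 mm with lobe as the fitted one (undersides above the shaft origin, +2/-3 mm; lobes within 19 degrees; within 4 mm of the axis) (z of disc_fitted in the frame of shaft below 0.042 m and x of lobe_fitted in the frame of shaft above 0.066 m and ((horizontal distance between each of disc_a, disc_b and shaft below 0.004 m and z of disc_a in the frame of shaft between 0.065 and 0.07 m and angle between each of disc_a, disc_b's own z axis and vertical below 0.05 rad and x of lobe_a in the frame of disc_fitted below -0.066 m and z of disc_b in the frame of shaft between 0.093 and 0.098 m and x of lobe_b in the frame of disc_fitted above 0.066 m) or (horizontal distance between each of disc_b, disc_a and shaft below 0.004 m and z of disc_b in the frame of shaft between 0.065 and 0.07 m and angle between each of disc_b, disc_a's own z axis and vertical below 0.05 rad and x of lobe_b in the frame of disc_fitted below -0.066 m and z of disc_a in the frame of shaft between 0.093 and 0.098 m and x of lobe_a in the frame of disc_fitted above 0.066 m)) and linear speed of each of disc_a, disc_b, disc_fitted below 0.02 m/s); the robot touches nothing.
It fails at once if a disc drops down the shaft instead of being guided (faster than 0.5 m/s on the shaft) ((horizontal distance between disc_a and shaft below 0.012 m and z of disc_a in the frame of shaft below 0.125 m and linear speed of disc_a above 0.5 m/s) or (horizontal distance between disc_b and shaft below 0.012 m and z of disc_b in the frame of shaft below 0.125 m and linear speed of disc_b above 0.5 m/s)).
It fails at once if a Petri dish, the flask or the tube rack is moved by more than 20 mm (distance of any of petri_near, petri_far, flask, tube_rack from where it was at the start of the episode above 0.02 m).
It fails at once if the flask or the tube rack is tipped (angle between any of flask, tube_rack's own z axis and vertical above 0.3 rad).
It fails at once if the fitted disc is lifted off its seat (z of disc_fitted in the frame of shaft above 0.055 m).
It also fails if it takes over 69 s, if anything falls off the work surface, if the arm or the gripper's body presses on something with over 40 N, if the wrist force passes 120 N, or if a joint passes its speed limit or range.

## Working session

There is one attempt and no reset: what is moved stays moved. The work goes in short steps, each a Python script; the robot and the scene stay as the last script left them, time stands still between calls to the robot, and variables do not carry over. Pictures are saved under pics/ and viewed, and the job is handed in when it is done.

```bash
ls; mkdir -p pics
python3 - <<'E'
from rig import *
import cv2
for n in("top","side"):
    c=capture(n); cv2.imwrite(f"pics/{n}0.png",c["frame"][:,:,::-1])
    print(n,{k:v for k,v in c.items() if k!="frame"})
print(current_t(),current_tool_pos(),current_ee_rot(),current_finger_gap())
E
```

```text
pics
top {'fx': 482.8197816399863, 'fy': 482.8197816399863, 'cx': 313.8351203763014, 'cy': 198.93958707772862, 'xyz': array([ 0.26776453, -0.02793884,  1.62610185]), 'attitude': array([ 0.12311884, -0.10008413, -1.55560689])}
side {'fx': 478.3680393027927, 'fy': 478.3680393027927, 'cx': 324.9804631054372, 'cy': 207.55171482323976, 'xyz': array([-0.14975864, -0.94836432,  0.94607831]), 'attitude': array([ 0.88999077, -0.27973074, -0.55370267])}
0.1 [0.25335393 0.59796056 0.2046687 ] [ 2.61845340e+00  1.73420995e+00 -2.12920853e-03] 0.09383299805700406
```

View pics/top0.png

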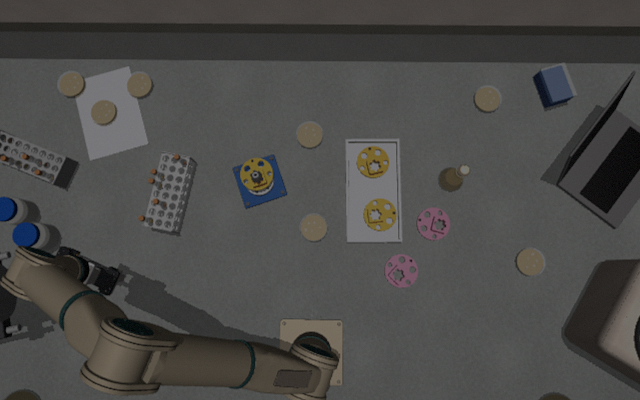

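View pics/side0.png

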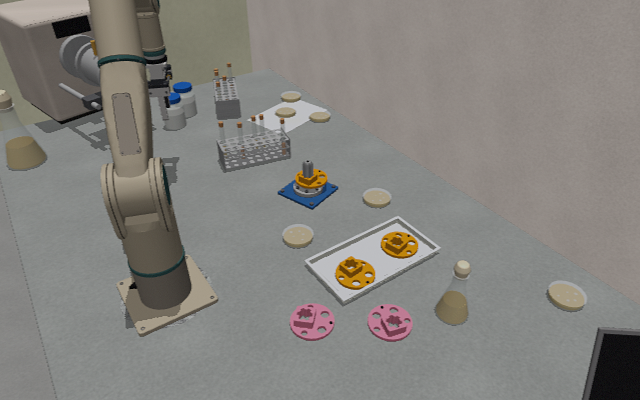

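```bash
cat > h.py <<'E'
import numpy as np, cv2
from scipy.spatial.transform import Rotation as R
def proj(c,p):
    p=np.atleast_2d(p); q=R.from_rotvec(c["attitude"]).inv().apply(p-c["xyz"])
    return np.c_[c["cx"]+c["fx"]*q[:,0]/-q[:,2], c["cy"]+c["fy"]*(-q[:,1])/-q[:,2]]
def back(c,uv,z):
    u,v=uv; d=R.from_rotvec(c["attitude"]).apply([(u-c["cx"])/c["fx"],-(v-c["cy"])/c["fy"],-1])
    return c["xyz"]+d*(z-c["xyz"][2])/d[2]
def crop(img,x0,y0,w,h,s,name):
    a=cv2.resize(img[y0:y0+h,x0:x0+w,::-1],None,fx=s,fy=s,interpolation=cv2.INTER_CUBIC)
    for i in range(0,w,10):
        cv2.line(a,(i*s,0),(i*s,6),(0,255,0),1); cv2.putText(a,str(x0+i),(i*s,18),0,.35,(0,255,0),1)
    for i in range(0,h,10):
        cv2.line(a,(0,i*s),(6,i*s),(0,255,0),1); cv2.putText(a,str(y0+i),(8,i*s+4),0,.35,(0,255,0),1)
    cv2.imwrite(name,a)
E
python3 - <<'E'
from rig import *
from h import *
t=capture("top");s=capture("side")
import pickle; pickle.dump((t,s),open("c0.pkl","wb"))
crop(t["frame"],225,145,70,70,8,"pics/t_shaft.png")
crop(t["frame"],340,135,70,65,9,"pics/t_d1.png")
crop(t["frame"],340,185,70,65,9,"pics/t_d2.png")
crop(s["frame"],300,215,145,90,5,"pics/s_tray.png")
crop(s["frame"],270,150,80,60,9,"pics/s_shaft.png")
E
```

```text
(no output)
```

View pics/t_shaft.png

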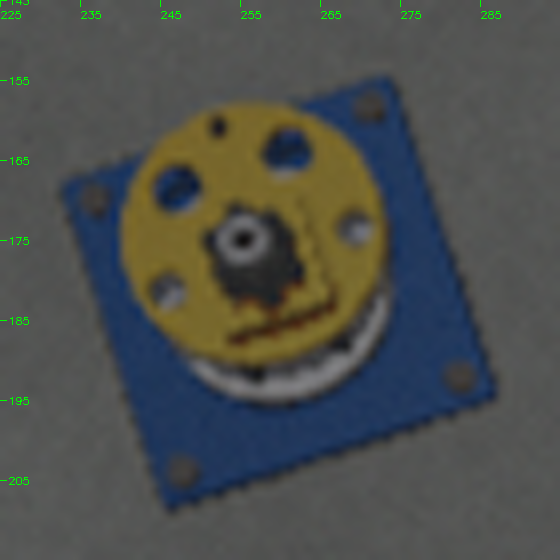

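View pics/t_d1.png

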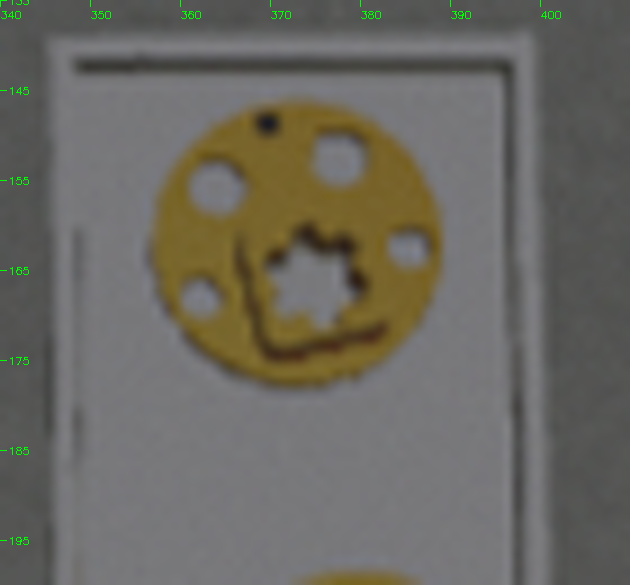

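View pics/t_d2.png

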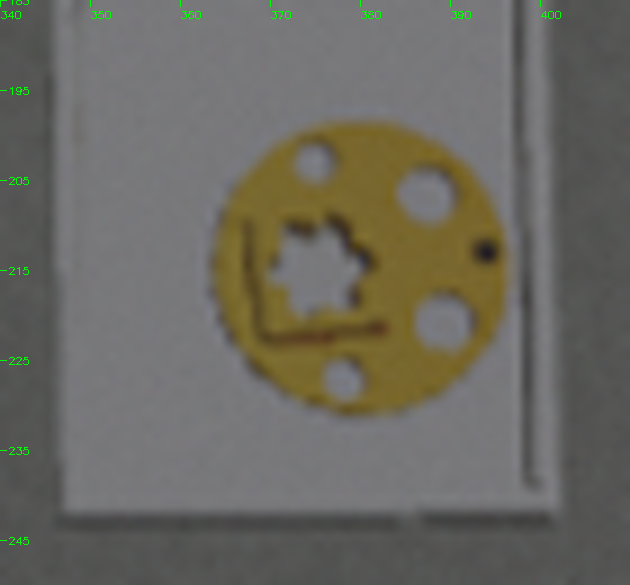

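View pics/s_tray.png

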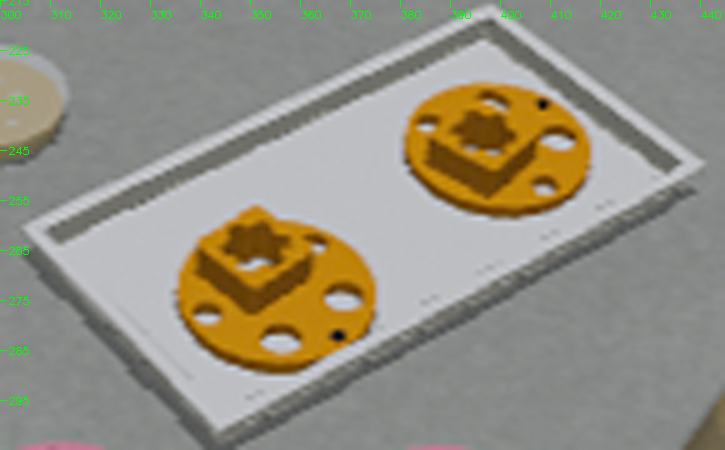

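View pics/s_shaft.png

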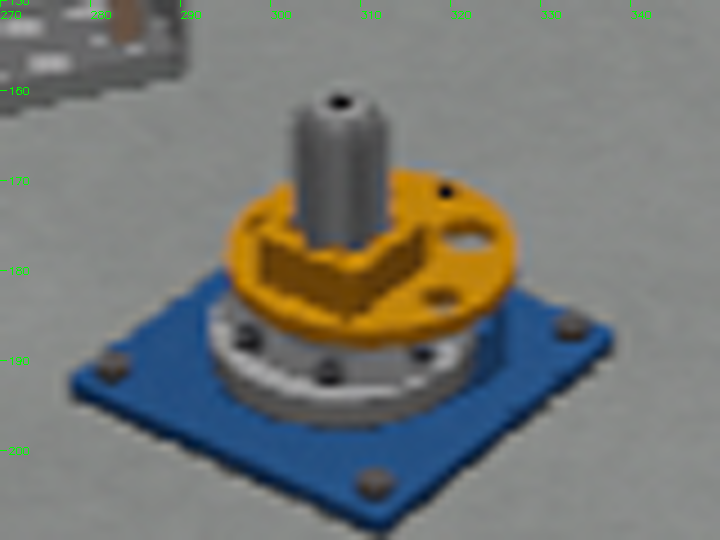

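```bash
cat > fit.py <<'E'
from h import *
from scipy.optimize import minimize
a=np.linspace(0,2*np.pi,72,endpoint=False)
def tf(p,x,y,th,z0):
    r=R.from_euler('z',th).apply(p); return r+[x,y,z0]
def sil(c,x,y,th,z0,x0,y0,w,h,ss=8):
    m=np.zeros((h*ss,w*ss),np.uint8)
    circ=np.c_[.018+.055*np.cos(a),.055*np.sin(a)]
    web=np.vstack([np.c_[circ,0*a+z] for z in(0,.008)])
    b=np.array([[i,j,k] for i in(-.024,.024) for j in(-.024,.024) for k in(.008,.028)])
    for P in(web,b):
        uv=(proj(c,tf(P,x,y,th,z0))-[x0,y0]+.5)*ss-.5
        hull=cv2.convexHull(np.round(uv*16).astype(np.int32))
        cv2.fillConvexPoly(m,hull,255,shift=4)
    return cv2.resize(m,(w,h),interpolation=cv2.INTER_AREA)/255.
def obs(c,x0,y0,w,h,k=90):
    f=c["frame"][y0:y0+h,x0:x0+w].astype(float)
    sat=(f[:,:,0]-f[:,:,2])/(f.max(2)+1)          # r-b
    v=np.clip(sat/np.percentile(sat,93),0,1)
    M=(v>.5).astype(np.uint8)
    cs,_=cv2.findContours(M,cv2.RETR_EXTERNAL,cv2.CHAIN_APPROX_NONE)
    cc=max(cs,key=cv2.contourArea); F=np.zeros_like(M); cv2.drawContours(F,[cc],-1,1,-1)
    inner=cv2.erode(F,np.ones((3,3)))
    outer=cv2.dilate(F,np.ones((3,3)))
    return np.where(inner>0,1,np.where(outer>0,v,0))
def fit(views,z0,th,guess):
    O=[(c,bx,obs(c,*bx)) for c,bx in views]
    def cost(p): return sum(((sil(c,p[0],p[1],th,z0,*bx)-o)**2).sum() for c,bx,o in O)
    r=minimize(cost,guess,method="Nelder-Mead",options=dict(initial_simplex=np.array([guess,np.add(guess,[.008,0]),np.add(guess,[0,.008])]),xatol=5e-5,fatol=1e-3))
    return r.x,r.fun
E
cat > m0.py <<'E'
from fit import *
import pickle
t,s=pickle.load(open("c0.pkl","rb"))
def px(X,Y,x0,y0,k): return (x0+(X+.5)/k-.5,y0+(Y+.5)/k-.5)
def ang(p,q): d=q-p; return np.arctan2(d[1],d[0])
def info(n,x0,y0,k,z,holes,dot,bx,sbx):
    B=lambda P:back(t,px(*P,x0,y0,k),z+.008)
    # holes pairs left->right looking along lobe
    ths=[ang(B(l),B(r))+np.pi/2 for l,r in holes]
    th=np.mean(ths); d=B(dot); u=np.array([np.cos(th),np.sin(th)])
    g=d[:2]-.065*u
    print(n,"yaw",np.degrees(ths),"dot",d,"bore by dot",g)
    for V in([(t,bx)],[(s,sbx)] if sbx else None,[(t,bx),(s,sbx)] if sbx else None):
        if V: print("   fit",fit(V,z,th,g))
# pairs ordered right side then left (lobe up): dir right->left +(-90)
info("d1",340,135,9,.003,[((410,247),(202,297)),((340,157),(217,187))],(267,124),(350,140,45,45),(375,225,50,40))
info("d2",340,185,9,.003,[((344,380),(316,162)),((443,320),(427,194))],(486,250),(358,193,42,42),(328,250,55,48))
info("fit",225,145,8,.040,[((355,227),(169,290)),((288,149),(179,187))],(218,127),(235,152,45,42),None)
for P in((65,188),(386,76),(495,396),(170,508)): print("plate",back(t,px(*P,225,145,8),.006))
print("shafttop top",back(t,px(243,240,225,145,8),.12))
print("shafttop side",back(s,px(340,102,270,150,9),.12))
E
python3 m0.py
```

```text
d1 yaw [194.34863873 194.57015049] dot [ 0.67637947 -0.19004768  0.011     ] bore by dot [ 0.73932059 -0.17381758]
   fit (array([ 0.78632059, -0.23381758]), np.float64(772.5839589565107))
   fit (array([ 0.64705658, -0.19726972]), np.float64(52.28649168678841))
   fit (array([ 0.78332059, -0.31781758]), np.float64(1525.735085880418))
d2 yaw [96.99183003 96.71071468] dot [ 0.45669864 -0.27098793  0.011     ] bore by dot [ 0.46445266 -0.33552378]
   fit (array([ 0.45237354, -0.2424235 ]), np.float64(5.4362487801445125))
   fit (array([ 0.45157858, -0.24092919]), np.float64(33.095960222808955))
   fit (array([ 0.45205829, -0.24179447]), np.float64(42.251718882685516))
fit yaw [199.70256698 200.27252417] dot [0.62162288 0.20608976 0.048     ] bore by dot [0.68270773 0.22830779]
   fit (array([0.59393797, 0.19641656]), np.float64(4.780322748636014))
plate [0.60365553 0.27718886 0.006     ]
plate [0.65418157 0.14064922 0.006     ]
plate [0.51551679 0.09076886 0.006     ]
plate [0.46600688 0.22748062 0.006     ]
shafttop top [0.55968955 0.18400821 0.12      ]
shafttop side [0.55950556 0.18509998 0.12      ]
```

```bash
sed -i 's#+np.pi/2 for#-np.pi/2 for#' m0.py
cat >> m0.py <<'E'
P=np.array([back(t,px(*P,225,145,8),.006) for P in((65,188),(386,76),(495,396),(170,508))])
print(P.mean(0),[np.degrees(np.arctan2(*(P[i]-P[j])[1::-1])) for i,j in((1,0),(2,3),(0,3),(1,2))])
T=[back(t,q,.02) for q in((346.2,139),(399,139),(402,242),(346.5,242))]; print("tray",T)
E
python3 m0.py
```

```text
d1 yaw [14.34863873 14.57015049] dot [ 0.67637947 -0.19004768  0.011     ] bore by dot [ 0.61343836 -0.20627778]
   fit (array([ 0.6135894 , -0.20608597]), np.float64(5.91698032018662))
   fit (array([ 0.61244279, -0.2061895 ]), np.float64(12.379269648010888))
   fit (array([ 0.61308022, -0.20597627]), np.float64(19.400677937572237))
d2 yaw [-83.00816997 -83.28928532] dot [ 0.45669864 -0.27098793  0.011     ] bore by dot [ 0.44894463 -0.20645209]
   fit (array([ 0.44817464, -0.20666123]), np.float64(5.425635829460958))
   fit (array([ 0.44709823, -0.20677229]), np.float64(28.55049518945412))
   fit (array([ 0.44741209, -0.20665914]), np.float64(35.770189884799926))
fit yaw [19.70256698 20.27252417] dot [0.62162288 0.20608976 0.048     ] bore by dot [0.56053803 0.18387173]
   fit (array([0.56009954, 0.18410248]), np.float64(4.768000319142914))
plate [0.60365553 0.27718886 0.006     ]
plate [0.65418157 0.14064922 0.006     ]
plate [0.51551679 0.09076886 0.006     ]
plate [0.46600688 0.22748062 0.006     ]
shafttop top [0.55968955 0.18400821 0.12      ]
shafttop side [0.55950556 0.18509998 0.12      ]
[0.55984019 0.18402189 0.006     ] [np.float64(-69.69317412437574), np.float64(-70.09223963006487), np.float64(19.85587373552211), np.float64(19.78462311697648)]
tray [array([ 0.70605913, -0.11066278,  0.02      ]), array([ 0.70777419, -0.29072214,  0.02      ]), array([ 0.3571418 , -0.29652329,  0.02      ]), array([ 0.35484037, -0.11297956,  0.02      ])]
```

```bash
cat >> h.py <<'E'
def down(psi): return (R.from_euler('z',psi,degrees=True)*R.from_euler('x',180,degrees=True)).as_rotvec()
SH=np.array([.5598,.1842]); YS=19.9
D1=(np.array([.6132,-.2060]),14.45); D2=(np.array([.4477,-.2067]),-83.1)
E
python3 - <<'E'
from rig import *
from h import *
def j(p,psi):
    q=ik(p,down(psi)); return None if q is None else np.round(q,2)
for n,D,f in(("d2",D2,YS+180),("d1",D1,YS)):
    for k in range(4):
        psi=D[1]+90*k
        print(n,k,psi,j([*D[0],.013],psi),j([*D[0],.15],psi),j([*SH,.078],f+90*k),j([*SH,.25],f+90*k))
E
```

```text
d2 0 -83.1 [ 0.19  0.75  0.28  2.1  -0.56  0.36 -0.52] [-0.13  0.61  0.77  2.02 -0.61  0.76 -0.43] [-0.02  0.77 -0.56  1.79  0.57  0.75  2.6 ] [-0.02  0.54 -0.55  1.63  0.31  1.06  2.83]
d2 1 6.900000000000006 [ 0.35  0.73  0.04  2.09 -0.09  0.32  0.59] [ 0.    0.54  0.55  2.02 -0.43  0.7   0.95] [-0.7   0.78  0.55  1.81 -0.59  0.72 -1.04] [-0.79  0.58  0.7   1.65 -0.41  1.07 -1.19]
d2 2 96.9 [ 0.55  0.74 -0.26  2.09  0.51  0.37  1.57] [ 0.33  0.49  0.07  2.01 -0.05  0.65  2.12] [-0.48  0.71  0.18  1.81 -0.2   0.64  0.17] [-0.56  0.51  0.31  1.64 -0.18  1.02  0.15]
d2 3 186.9 [ 0.89  0.88 -0.81  2.08  1.08  0.69  2.6 ] [-0.3   0.78  1.14  2.02 -0.89  0.96 -1.7 ] [-0.27  0.71 -0.15  1.8   0.16  0.65  1.4 ] [-0.29  0.5  -0.11  1.63  0.06  1.02  1.49]
d1 0 14.45 [ 0.2   0.87  0.13  1.66 -0.17  0.62  0.68] [ 0.07  0.71  0.36  1.59 -0.3   0.9   0.79] [-0.48  0.71  0.18  1.81 -0.2   0.64  0.17] [-0.56  0.51  0.31  1.64 -0.18  1.02  0.15]
d1 1 104.45 [ 0.42  0.87 -0.23  1.66  0.29  0.65  1.85] [ 0.29  0.68 -0.02  1.58  0.02  0.88  2.09] [-0.27  0.71 -0.15  1.8   0.16  0.65  1.4 ] [-0.29  0.5  -0.11  1.63  0.06  1.02  1.49]
d1 2 194.45 [-0.21  1.1   0.96  1.68 -1.07  0.98 -1.74] [-0.28  0.97  1.14  1.6  -0.94  1.2  -1.82] [-0.02  0.77 -0.56  1.79  0.57  0.75  2.6 ] [-0.02  0.54 -0.55  1.63  0.31  1.06  2.83]
d1 3 284.45 [-0.01  0.93  0.51  1.67 -0.64  0.71 -0.5 ] [-0.11  0.79  0.71  1.6  -0.59  0.98 -0.53] [-0.7   0.78  0.55  1.81 -0.59  0.72 -1.04] [-0.79  0.58  0.7   1.65 -0.41  1.07 -1.19]
```

Run:
```python
from rig import *
from h import *
p=current_tool_pos(); line_to([p[0],p[1],.30],max_speed=.3)
movep([*D2[0],.16],down(6.9)); print(current_t(),current_joints())
line_to([*D2[0],.0135],max_speed=.12); print(current_t(),current_force(),current_tool_pos())
print(grip(.040)); print(current_finger_gap(),current_force(),current_t())
c=capture("side"); crop(c["frame"],290,190,160,110,5,"pics/s1.png")
c=capture("top"); crop(c["frame"],330,130,100,120,5,"pics/t1.png")
```

```text
3.6167 [-0.18465406  0.61918765  0.8631037   2.01068591 -0.6538037   0.81211856
  1.1834108 ]
4.9917 [-0.35677044  0.00301844  1.46293791] [ 0.44807192 -0.20697179  0.01399933]
False
0.047941540217658694 [ 1.56563265e-01 -1.65799692e-04 -3.16132197e-01] 5.7667
```

View pics/s1.png

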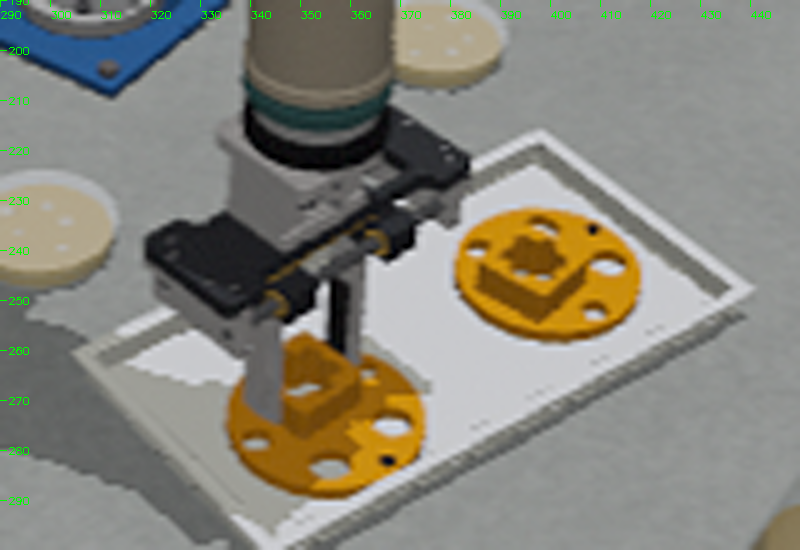

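Run:
```python
from rig import *
from h import *
grip(.094)
line_to([*D2[0],.045],max_speed=.15)
movep([*D2[0],.045],down(96.9)); print(current_t(),current_joints(),current_tool_pos())
line_to([*D2[0],.0135],max_speed=.08)
print(grip(.040)); print(current_finger_gap(),current_tool_pos(),current_force(),current_t())
line_to([*D2[0],.06],max_speed=.12); pause(.3); print(current_finger_gap(),current_tool_pos(),current_force(),current_torque(),current_t())
line_to([*D2[0],.20],max_speed=.25)
movep([*SH,.22],down(379.9)); print(current_t(),current_joints(),current_tool_pos(),np.degrees(2*np.arctan2(*current_ee_rot()[1::-1])))
c=capture("side"); crop(c["frame"],250,100,130,110,6,"pics/s2.png")
d=capture("top"); crop(d["frame"],215,120,80,80,7,"pics/t2.png")
import pickle; pickle.dump((d,c),open("c2.pkl","wb"))
```

```text
8.1083 [ 0.20333526  0.68938443  0.2576304   2.08734418 -0.41508396  0.41404217
  2.47684832] [ 0.4472691  -0.20655017  0.04451277]
False
0.04781373918467126 [ 0.44776713 -0.20677559  0.01356918] [ 0.34162641 -0.65874852  0.52988347] 9.425
0.04765404968919496 [ 0.44727411 -0.20658077  0.0594206 ] [ 0.14473424  1.09056886 -1.39105996] [ 0.11623681 -0.0026772   0.05536014] 10.2667
12.6 [-0.84523911  0.64660452  0.80915975  1.69085444 -0.52937713  1.03805073
  0.48678778] [0.55972186 0.18265638 0.21950396] 19.815201473225127
```

View pics/s2.png

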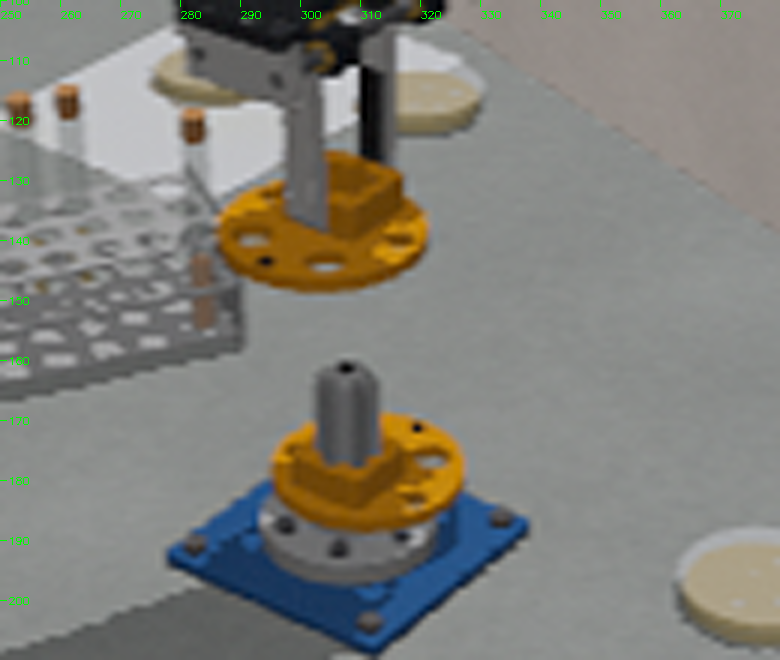

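View pics/t2.png

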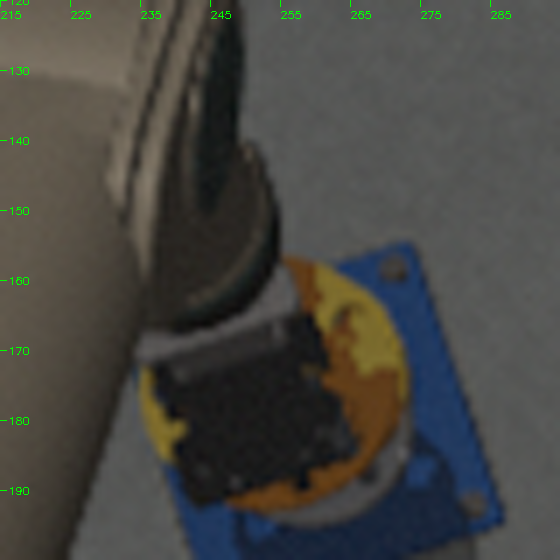

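```bash
cat > ov.py <<'E'
from fit import *
def overlay(c,discs,x0,y0,w,h,s,name):
    f=c["frame"].copy()
    a_=cv2.resize(f[y0:y0+h,x0:x0+w,::-1],None,fx=s,fy=s,interpolation=cv2.INTER_CUBIC)
    for x,y,th,z in discs:
        th=np.radians(th)
        b=np.array([[.024,.024],[-.024,.024],[-.024,-.024],[.024,-.024]])
        C=np.c_[.018+.055*np.cos(a),.055*np.sin(a)]; D=np.c_[.065+.0045*np.cos(a),.0045*np.sin(a)]
        for P,zz in((C,0),(C,.008),(b,.008),(b,.028),(D,.008)):
            uv=(proj(c,tf(np.c_[P,np.full(len(P),zz)],x,y,th,z))-[x0,y0]+.5)*s-.5
            cv2.polylines(a_,[np.round(uv*16).astype(np.int32)],True,(255,0,255),1,cv2.LINE_AA,4)
    cv2.imwrite(name,a_)
E
python3 - <<'E'
from rig import *
from ov import *
p=current_tool_pos(); print(p,current_joint_velocities().round(4))
c=capture("side"); print(current_tool_pos(),current_t())
overlay(c,[(p[0],p[1],199.8,p[2]-.0106),(*SH,19.9,.04)],260,110,100,100,8,"pics/ov.png")
E
```

```text
[0.55993888 0.18260382 0.21991537] [ 0.0004 -0.0057 -0.0023 -0.0038 -0.0017  0.0037 -0.0012]
[0.5599983  0.18285039 0.22002831] 12.75
```

View pics/ov.png

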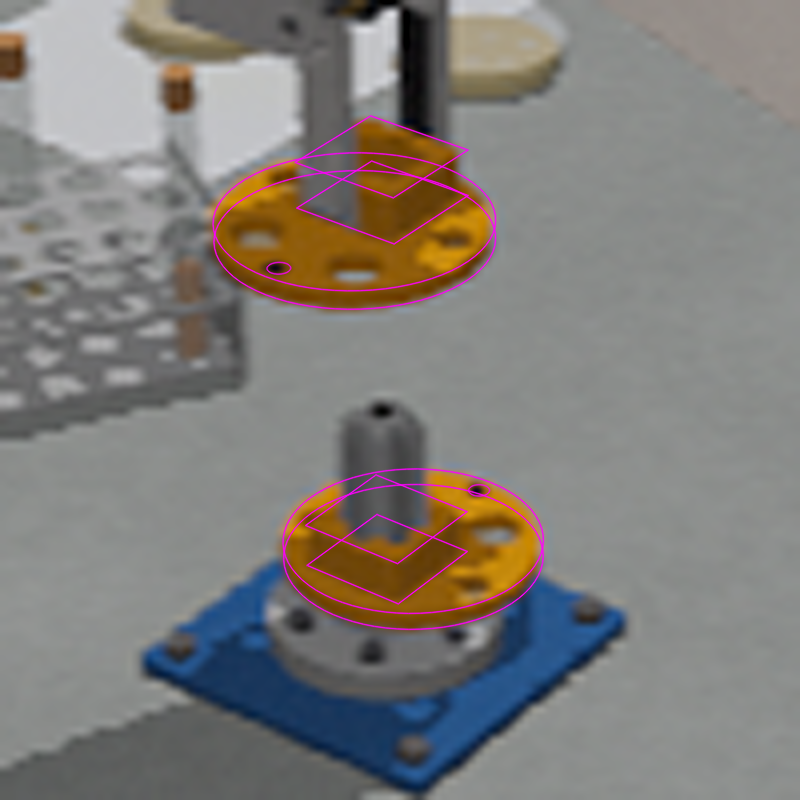

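Run:
```python
from rig import *
from h import *
line_to([*SH,.137],down(379.9),max_speed=.15); 
for i in range(3): pause(.1); print(current_tool_pos(),np.degrees(2*np.arctan2(*current_ee_rot()[1::-1])),current_force())
for z in(.130,.124,.119,.114):
    line_to([*SH,z],max_speed=.04); f=current_force(); print(z,current_tool_pos().round(4),f.round(2),current_torque().round(2),current_finger_gap(),round(current_t(),2))
    if np.linalg.norm(f)>12: break
```

```text
[0.56081344 0.18419    0.13821279] -340.10295361886 [ 0.29376553 -0.04825818 -0.90514739]
[0.56054714 0.18431597 0.13804218] -340.0964447450431 [-0.23497018 -0.18721076 -2.1445921 ]
[0.56020743 0.18437001 0.13771308] -340.0914412163441 [-0.38508904 -0.37935886 -1.04945026]
0.13 [0.5595 0.1842 0.1296] [-0.18 -0.48 -1.59] [-0.02 -0.01 -0.  ] 0.047677044145148235 14.07
0.124 [0.5596 0.1842 0.1236] [-0.83  0.23 -1.92] [-0.07 -0.01 -0.02] 0.047828220673217396 14.38
0.119 [0.5596 0.1842 0.1187] [-0.11 -0.44 -0.95] [-0.01  0.07 -0.01] 0.04781615476829887 14.65
0.114 [0.5595 0.1842 0.1137] [ 0.1   0.18 -1.25] [-0.05  0.02  0.01] 0.0478971119541974 14.93
```

Run:
```python
from rig import *
from h import *
for z in(.105,.096,.088,.0815,.080,.079,.0785,.078):
    line_to([*SH,z],max_speed=.04); pause(.05); f=current_force(); print(z,current_tool_pos().round(4),f.round(2),round(current_t(),2))
    if f[2]>4 or np.linalg.norm(f)>12: break
c=capture("side"); crop(c["frame"],260,110,100,100,7,"pics/s3.png")
```

```text
0.105 [0.5597 0.1841 0.1049] [ 0.71 -0.64 -1.18] 15.35
0.096 [0.5597 0.1841 0.0959] [-0.17 -0.69 -1.46] 15.78
0.088 [0.5597 0.1841 0.0879] [ 0.52 -1.16 -1.28] 16.18
0.0815 [0.5597 0.1842 0.0813] [-0.59  0.15 -1.62] 16.54
0.08 [0.5598 0.1842 0.08  ] [ 0.77  0.49 -0.62] 16.84
0.079 [0.5598 0.1842 0.079 ] [-0.08  0.5  -1.72] 17.14
0.0785 [0.5599 0.1842 0.0786] [ 0.47 -0.13  0.52] 17.44
0.078 [0.5599 0.1842 0.0786] [-0.32  0.46  5.21] 17.74
```

View pics/s3.png

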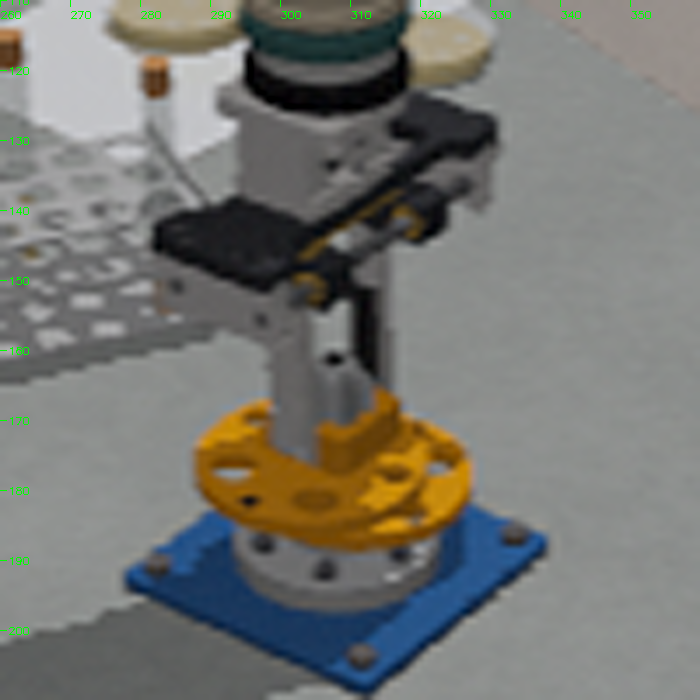

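The first disc is seated: contact came at the expected height, and its lobe is opposite the fitted disc's. I'll release it and go for the second.

Run:
```python
from rig import *
from h import *
grip(.094)
line_to([*SH,.20],max_speed=.15)
c=capture("side"); crop(c["frame"],260,130,90,80,8,"pics/s4.png")
movep([*D1[0],.16],down(104.45)); print(current_t(),current_joints().round(2))
line_to([*D1[0],.0135],max_speed=.12)
print(grip(.040),current_finger_gap(),current_tool_pos(),current_force(),current_t())
grip(.094)
line_to([*D1[0],.045],max_speed=.15)
movep([*D1[0],.045],down(14.45)); pause(.2)
line_to([*D1[0],.0135],max_speed=.08)
print(grip(.040),current_finger_gap(),current_tool_pos(),current_force(),current_t())
line_to([*D1[0],.06],max_speed=.12); pause(.2); print(current_finger_gap(),current_force())
line_to([*D1[0],.22],max_speed=.25)
movep([*SH,.24],down(19.9)); pause(.3)
p=current_tool_pos(); yaw=np.degrees(2*np.arctan2(*current_ee_rot()[1::-1])); print(current_t(),p,yaw)
from ov import overlay
c=capture("side"); overlay(c,[(p[0],p[1],yaw,p[2]-.0106),(*SH,199.9,.068)],260,100,100,100,8,"pics/ov5.png")
```

```text
21.2583 [ 0.1   0.69  0.31  1.58 -0.25  0.91  2.32]
False 0.047703276412135 [ 0.61322399 -0.20608448  0.0134967 ] [-0.90445425 -0.35759659 -0.69289565] 23.4083
False 0.047947379149738956 [ 0.6133208  -0.20598416  0.01355448] [ 0.10324598 -0.57258316  0.04171641] 27.2417
0.047617311649687535 [ 0.17395801 -0.34712086 -1.5596511 ]
30.5333 [0.56008676 0.18338004 0.24004637] 19.823207019282417
```

View pics/ov5.png

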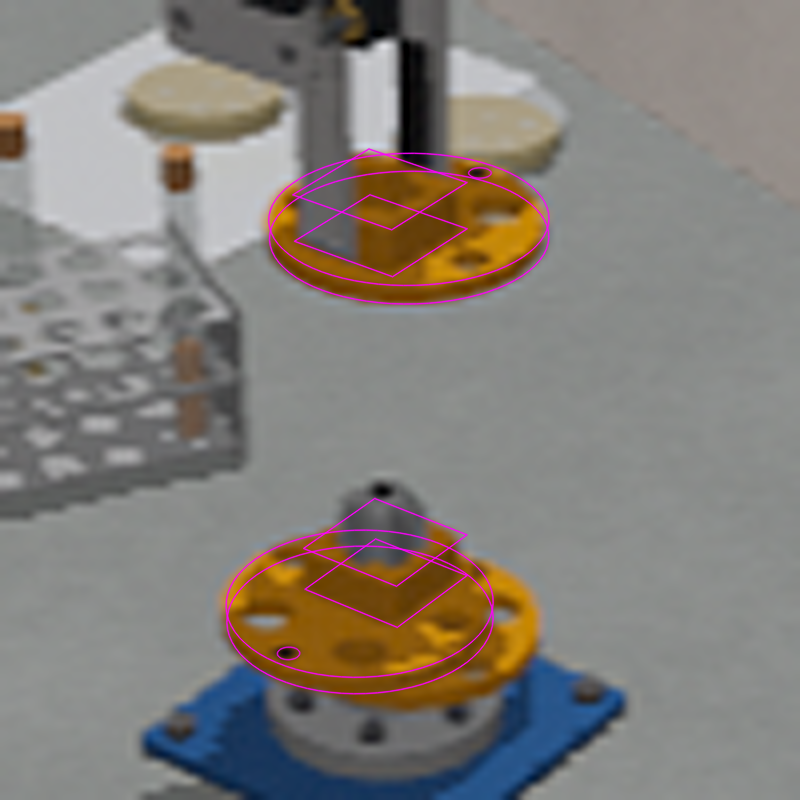

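View pics/s4.png

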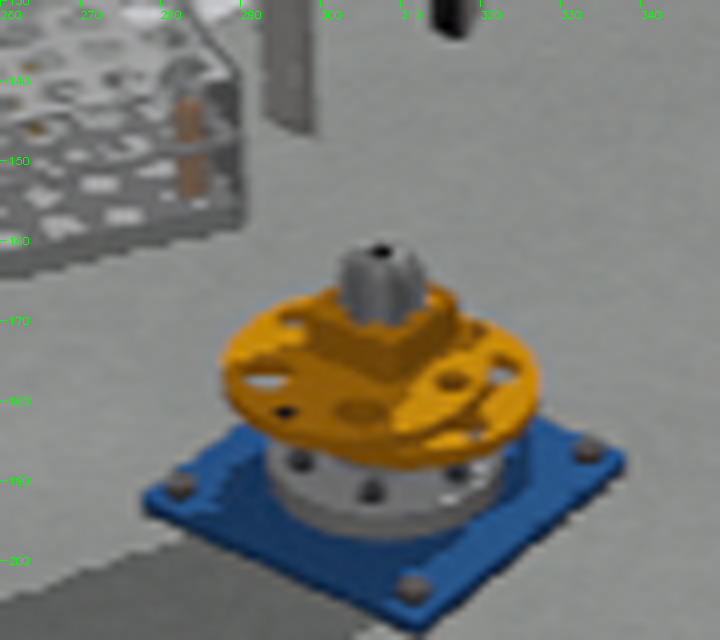

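Run:
```python
from rig import *
from h import *
line_to([*SH,.14],down(19.9),max_speed=.15); pause(.3); print(current_tool_pos())
for z in(.130,.124,.119,.114,.1095,.108,.107,.1065,.106):
    line_to([*SH,z],max_speed=.04); pause(.05); f=current_force(); print(z,current_tool_pos().round(4),f.round(2),round(current_t(),2))
    if f[2]>4 or np.linalg.norm(f)>12: break
```

```text
[0.56015578 0.18439006 0.14065054]
0.13 [0.5598 0.1841 0.1298] [ 0.08  0.07 -1.02] 32.15
0.124 [0.5597 0.1842 0.1239] [-0.63 -1.14 -1.27] 32.5
0.119 [0.5597 0.1842 0.1189] [ 0.06 -0.1  -0.98] 32.83
0.114 [0.5597 0.1842 0.1139] [-0.34  0.28 -1.46] 33.15
0.1095 [0.5597 0.1842 0.1094] [ 0.34 -0.5   0.44] 33.47
0.108 [0.5598 0.1842 0.108 ] [ 0.28 -0.25 -1.72] 33.77
0.107 [0.5598 0.1842 0.107 ] [-0.25 -0.47 -0.55] 34.07
0.1065 [0.5599 0.1842 0.1065] [-0.52 -0.3  -1.9 ] 34.37
0.106 [0.5599 0.1842 0.1065] [-1.58 -0.56  5.92] 34.67
```

Run:
```python
from rig import *
from ov import *
grip(.094)
line_to([*SH,.25],max_speed=.15); movep([.5,-.02,.3],down(19.9)); pause(.3); print(current_t())
c=capture("side"); overlay(c,[(*SH,19.9,.096)],260,110,100,100,7,"pics/ov6.png"); cv2.imwrite("pics/full_s.png",c["frame"][:,:,::-1])
t=capture("top"); overlay(t,[(*SH,19.9,.096)],225,145,70,70,8,"pics/ov7.png")
```

```text
37.8083
```

View pics/ov6.png

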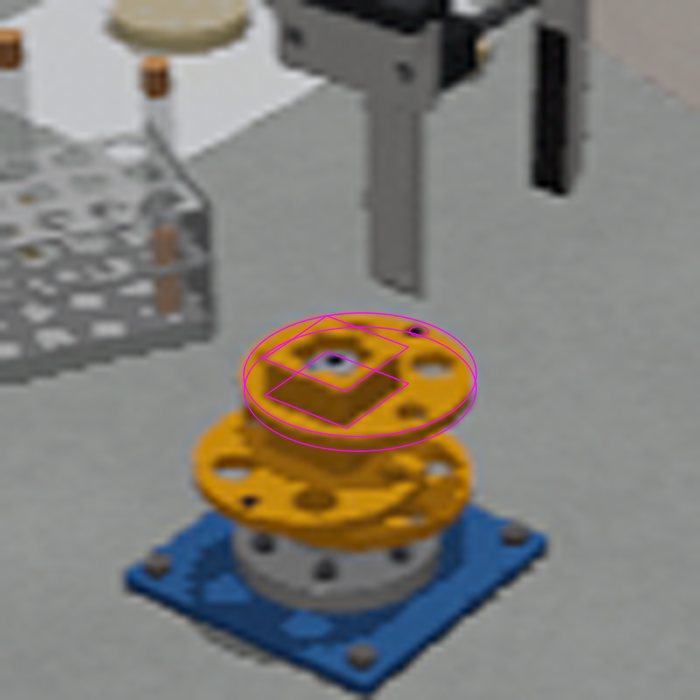

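View pics/ov7.png

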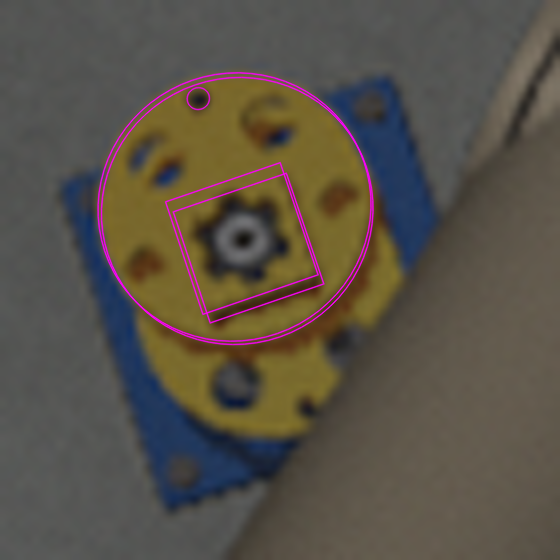

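View pics/full_s.png

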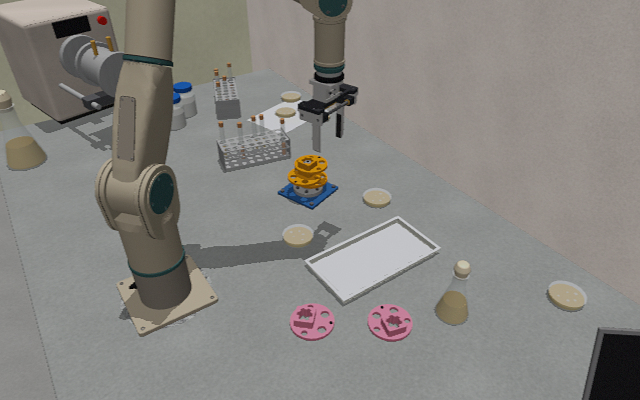

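All three discs match the predicted poses in both views: the lobes alternate, the top dot is at about (250,157) in the top image, and the bystanders are unmoved.

```bash
python3 -c "
from rig import *
close_job()"
```

```text
the job is handed in; nothing more can be done
```

Both tray discs are on the shaft, boss up, and the job is handed in. It took about 38 s of the 69 s allowed.

- **Method:** I gripped each disc by its boss twice, at right angles, to centre it. I then lowered it along the splines at no more than 0.04 m/s until I felt light contact.
- **Seating:** The first disc met the fitted disc with the TCP at 0.0786 m, and the second met the first at 0.1065 m. These match the expected fully home heights of 68 and 96 mm to within the reading. The upward contact force was about 5–6 N, with no sideways binding before that.
- **Last checks:** In the final side and top images the top disc lay on its predicted outline at 96 mm. An overlay taken before the second disc went on showed the first disc at 68 mm. The lobes alternate: fitted, opposite, then same as fitted. The fitted disc looked undisturbed.
- **Surroundings:** The dishes, flask, tube rack and pink look-alikes looked where they started, judged by eye from the images. The arm was clear of everything. None of the checks failed or disagreed.

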